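Shut and lock the filter cover of the fume extractor

TASK

The filter of the bench-top fume extractor has just been changed and its hinged cover still stands ajar. Push the cover down shut with the fingertips, then set a fingertip in the slot of the blue quarter-turn fastener and turn it clockwise to its stop, so that its cam draws the cover down flush and locks it. Only push and turn, never lifting the cover farther open, and leave everything else on the bench standing where it is.

Things in the scene. Friction and masses are not known exactly. Their poses are not given: they have to be found in the camera images.
- unit: the bench-top fume extractor, a white box 260 mm deep (x) and 400 mm wide (y), fixed to the bench, with a green strip along its front. Origin: on the bench under its middle; x points to its back (the hinge side), y to its left, z up; its front faces -x. The grey filter cover closes the right part of its top (unit y -195 to +60 mm).
- deck (a point): middle of the blower housing's flat top, the left part of the unit (unit x -115 to 135, y 65 to 200 mm), 139 mm above the bench; axes as the unit's. Behind it on this deck stands a grey duct elbow with a metal hood, fixed, reaching 292 mm above the bench, at unit x 12 to 128 and y 80 to 247 mm.
- hinge (a point): point on the cover's hinge axis in the middle of the cover's width, 131 mm above the bench, 110 mm behind the unit's middle; fixed to the unit, axes as the unit's. The level hinge axis runs along y. The cover is a grey plate 220 mm long from here to its free front edge, 255 mm wide (y), 16 mm thick, its mid-plane through the axis; shut, its top is 139 mm above the bench.
- cover (a joint): opening angle of the cover in rad: 0 = shut flush, growing as the free edge rises; starts ajar at 0.25 to 0.55. The stiff hinge holds it where it is left; a few newtons near the free edge push it down. It meets a sponge gasket at 0.03 rad and springs back to about 0.016 if let go unlocked. Pressing it flush takes about 12 N at the fastener, but the cam can draw it down from 0.03 by itself.
- cover_edge (a point): point on the cover's top face at the middle of its free (front) edge; moves with the cover. Its x axis points along the cover to the hinge, y along the edge, z out of the top face.
- slot (a point): middle of the slot's mouth in the fastener: a blue disc 84 mm across set in the cover, 165 mm from the hinge axis, mid-width, 1.5 mm proud of the cover's top. The slot runs straight across it, 30 mm wide, 70 mm long, 12 mm deep, with a flat black floor. The point lies on the disc's axis and turns with it: y along the slot, z out of the cover. A white line marks the -y end.
- slot_end (a point): point at the level of the slot's mouth, on its centre line, 22 mm from the disc's axis towards the white line; turns with the disc, axes as the slot's. To turn the disc, a fingertip pushes on the slot's side wall near an end and is carried round the axis, its flat sides kept along the slot, or two fingertips sit spread along the slot and twist; a fingertip twisted at the very middle slips.
- cam (a joint): turn of the fastener in rad, growing clockwise seen from above: 0 = unlocked (slot parallel to the hinge, white line at the red dot), 1.57 = locked, at the stop (line at the green dot by the free edge). Starts at 0 to 0.3, stays where left, turns with 0.1 N m; from 0.7 on it draws the cover down with up to 0.3 N m. If turned with the cover above 0.04 rad it misses and blocks the cover.
- spent_filter: spent carbon filter cassette, a flat cardboard frame 190 x 220 x 24 mm lying on the table to the right of the unit; origin under its middle. A bystander: leave it.
- pin_jar: small glass jar with a metal cap, 40 mm across, 50 mm tall, standing on the unit's blower housing; origin under its middle. A bystander: leave it.
- driver: screwdriver with a red handle, 170 mm long, lying on the table left of the unit; origin under its middle. A bystander: leave it.
- amber_bottle: amber glass reagent bottle, 68 mm across, 165 mm tall; origin under its middle. A bystander: leave it.
- spray_bottle: white spray bottle with a blue trigger head, 68 mm across, 186 mm tall; origin under its middle. A bystander: leave it.
- aerosol: white aerosol can with a blue cap, 64 mm across, 193 mm tall; origin under its middle. A bystander: leave it.
- specimen_box: open wooden box of pinned insects, 220 x 280 x 58 mm, on the right of the table; origin under its middle. A bystander: leave it.

How it is judged (in metres and radians):
On the way, in this order (a step that is already met when the one before it is completed fails the run):
1. the cover has been pushed down onto its gasket (below 0.04 rad) (value of joint cover below 0.04 rad), for 0.2 s.
2. the fastener has been turned to its stop with the cover flush (value of joint cam above 1.4 rad and value of joint cover below 0.012 rad), for 0.2 s.
At the end, for the whole second after the job is handed in: The fastener is turned to at least 1.40 rad (its stop is at 1.57), the cover lies flush (below 0.012 rad) held by the cam alone, all is at rest, and every bystander is within 20 mm of where it stood (all of step 2 and velocity of joint cam between -0.05 and 0.05 rad/s and velocity of joint cover between -0.05 and 0.05 rad/s and distance of each of spent_filter, pin_jar, driver, amber_bottle, spray_bottle, aerosol, specimen_box from where it was at the start of the episode below 0.02 m); the robot touches nothing.
It fails at once if a bystander is moved by more than 20 mm (pushed, lifted or carried) (distance of any of spent_filter, pin_jar, driver, amber_bottle, spray_bottle, aerosol, specimen_box from where it was at the start of the episode above 0.02 m).
It fails at once if a bystander is tipped over (angle between any of spent_filter, pin_jar, amber_bottle, spray_bottle, aerosol, specimen_box's own z axis and vertical above 0.35 rad).
It fails at once if the cover is lifted farther open than it stood (past 0.70 rad) (value of joint cover above 0.7 rad).
It also fails if it takes over 48 s, if anything falls off the work surface, if the arm or the gripper's body presses on something with over 40 N, if the wrist force passes 120 N, or if a joint passes its speed limit or range.

ROBOT

A 6-joint arm with a two-finger parallel gripper is mounted at the origin on the work surface. World frame = base frame: x ahead of the robot, y to its left, z up, the work surface at z = 0. Lengths are in mm, angles in rad, forces in N, time in s.
With the tool pointing down it reaches from about 350 to 875 mm from the base axis. Payload 4.2 kg.
Tool frame: the origin (TCP) lies at the very end of the fingers, on their centre line; the grasp point (between the pads) lies 19 mm behind it (pinch_z is the distance from the TCP to the grasp point, in mm); z points along the fingers, y is the line along which they close (so a half turn about z gives the same grasp; the last joint's range is limited). The gripper opens to 85 mm and grips with 20 to 120 N. Pads are 22 mm wide; open, the fingers measure 114 mm over their backs; the gripper's body (76 mm by 85 mm) begins 54 mm behind the grasp point. The pads swing forward as they close: fully open they stand 13 mm farther back than shut.
Start: joints at [-0.996, 0.385, 0.008, 0, -1.194, -0.259], TCP at [194.126, -594.066, 231.312] pointing down, gripper open.
Joint ranges: [-3.14, 3.14], [-1.21, 2.06], [-1.07, 1.41], [-3.16, 2.05], [-2.99, -0.16], [-3.1, 3.1]. Speed limits (rad/s): [2.79, 2.79, 3.14, 3.14, 3.14, 3.14].

INTERFACE

Orientations are given as a unit quaternion [x, y, z, w].
In Python, from bench import * gives the robot as it stands.
- The arm moves only by the tool arm_command, never from a script. Its argument "steps" is one flat list of numbers, 4 for each row, row after row: the shift along the tool's x, y, z in m, then the turn about the tool's z in rad. In form: [tx, ty, tz, roll, tx, ty, tz, roll, ...]. A call has 1 to 20 rows; each row shifts and turns the commanded pose from where the row before left it, along the tool's axes as they then stand; what a row does not reach is not made up. A row lasts 1/8 s, in which the tool goes at most 62.5 mm and 10.7 degrees, less where a joint would pass 70% of its speed; a pose out of reach is approached as far as the arm can. A call with a gripper value outside its range is refused whole. "grip" is the finger opening in m, from 0 to 0.0854, set as the call begins (left out, the last holds). The fingers move at their own pace and stop on an object; the grip force is fixed at half the most. Time passes only in rows, so rows that do not move let the fingers close. It gives the time, the measured TCP pose, the force, the opening and the grip force at its end, in the units of the state.
- read_state(): the state, without advancing time (a new reading comes with each control period).
- get_image(name): name is "side" or "top"; returns the picture (480x640x3 uint8, red, green, blue); there is no depth.
- get_calibration(name): a dict with "camera_matrix" (3x3 intrinsics, pixels), "cam_to_world" (4x4, takes a point from camera to world coordinates). Camera axes: x right, y down, z forward; pixel columns grow to the right and rows downward; lengths in mm; the calibration is good to about 2 mm. A picture is of the moment at which its call begins. get_calibration takes no time and is no camera call.
- job_done(): hands the job in; it is judged then, once.
The state is a dict: "clock": time; "joints": joint angles; "joint_vel": joint speeds; "joint_efforts": joint torques, N m; "position": TCP position; "ee_rot": TCP orientation; "contact_force": force on the tool from outside, world axes, zero at the start; "wrist_torque": the same for the moment, N m; "gripper_width": finger opening in mm; "grasp_force": force on a finger pad.
Only numpy, scipy, OpenCV 4.12 (cv2) and the standard library are available. Lean on these libraries where they do the work, as an engineer would, in place of code of your own. Each camera call takes 0.05 s, during which the arm holds its last target. There are 200 camera calls.

## Working session

There is one attempt and no reset: what is moved stays moved. The work goes in short steps, Python scripts to look and compute and a tool call to move; the robot and the scene stay as the last step left them, time stands still between calls to the robot, and variables do not carry over. Pictures are saved under pics/ and viewed, at most 10 in all, crops included, and the job is handed in when it is done.

Besides the shell and the picture viewer there is one more tool, called after "Emit:" in YAML: its name, and indented under it one key for each argument. arm_command: Moves the arm, as the interface text tells. Its arguments: {"type":"object","properties":{"steps":{"type":"array","items":{"type":"number"}},"grip":{"type":"number"}},"required":["steps"]}

```bash
mkdir -p pics; python3 - <<'E'
from bench import *
import cv2
s=read_state();print(s['position'],s['ee_rot'],s['clock'],s['gripper_width'])
for n in('side','top'):
    im=get_image(n);cv2.imwrite(f'pics/{n}0.png',im[:,:,::-1]);c=get_calibration(n);print(n,c['camera_matrix'],c['cam_to_world'])
E
```

```text
[ 193.95451525 -593.54064433  230.217507  ] [-1.57179487e-01  9.87569458e-01  1.05964618e-03 -2.27767781e-04] 0.0 85.19689622441366
side [[499.50576321   0.         327.00436745]
 [  0.         499.50576321 239.75165442]
 [  0.           0.           1.        ]] [[-9.42950915e-01 -1.64457931e-01  2.89477391e-01  1.32702870e+02]
 [-3.32408435e-01  5.13788934e-01 -7.90901741e-01  1.20151750e+03]
 [-1.86602165e-02 -8.42006247e-01 -5.39144949e-01  9.38282127e+02]
 [ 0.00000000e+00  0.00000000e+00  0.00000000e+00  1.00000000e+00]]
top [[540.33364684   0.         316.89614113]
 [  0.         540.33364684 235.81528122]
 [  0.           0.           1.        ]] [[ 5.83511094e-03 -9.90773757e-01  1.35400570e-01  3.69690717e+02]
 [-9.99978793e-01 -5.38970629e-03  3.65587562e-03 -4.80183244e+01]
 [-2.89237632e-03 -1.35419031e-01 -9.90784195e-01  1.74904503e+03]
 [ 0.00000000e+00  0.00000000e+00  0.00000000e+00  1.00000000e+00]]
```

View pics/top0.png

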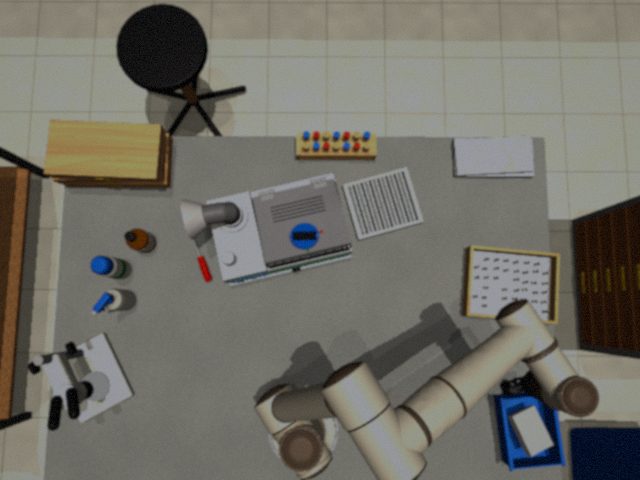

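View pics/side0.png

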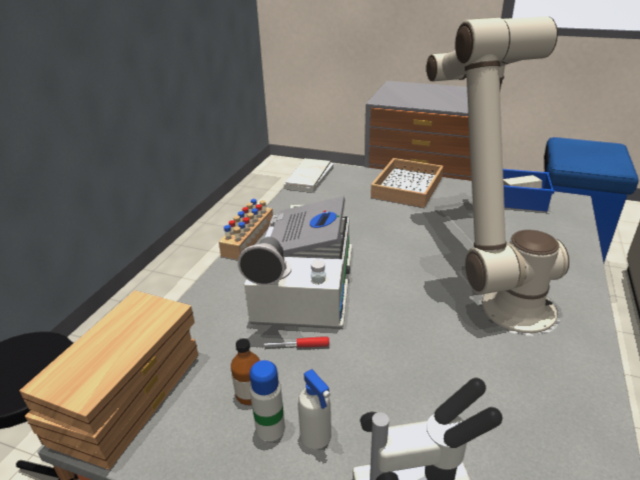

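The top view shows the unit at about px (210–352, 178–285), with the blue disc at (305,236) and the jar at (229,258). In the side view the disc is at (323,220) and the cover is clearly ajar. Next I'll zoom in.

```bash
python3 - <<'E'
import cv2,numpy as np
a=cv2.imread('pics/top0.png')[170:295,200:360];b=cv2.imread('pics/side0.png')[185:335,230:370]
a=cv2.resize(a,None,fx=5,fy=5,interpolation=3)[:600]
b=cv2.resize(b,None,fx=4,fy=4,interpolation=3)
cv2.imwrite('pics/ta.png',a);cv2.imwrite('pics/sb.png',b)
for n in('top','side'):
    im=cv2.imread(f'pics/{n}0.png').astype(int);B,G,R=im[...,0],im[...,1],im[...,2]
    m=((B>R+60)&(B>G+35)).astype(np.uint8)
    k,l,st,c=cv2.connectedComponentsWithStats(m)
    print(n,[(st[i].tolist(),c[i].round(1).tolist()) for i in range(1,k) if st[i,4]>40])
E
```

```text
top [([290, 223, 28, 26, 409], [303.8, 235.5]), ([91, 256, 19, 18, 264], [99.8, 264.7]), ([93, 293, 19, 19, 174], [102.1, 301.9]), ([500, 396, 65, 75, 1441], [524.7, 429.7]), ([533, 450, 17, 8, 80], [542.2, 453.7])]
side [([548, 138, 90, 44, 2988], [590.7, 159.2]), ([503, 169, 123, 89, 2694], [565.9, 201.5]), ([310, 212, 26, 16, 229], [322.3, 219.3]), ([250, 360, 27, 35, 737], [263.1, 376.5]), ([304, 369, 25, 39, 326], [316.4, 383.1]), ([306, 384, 9, 10, 49], [309.4, 388.9])]
```

View pics/ta.png

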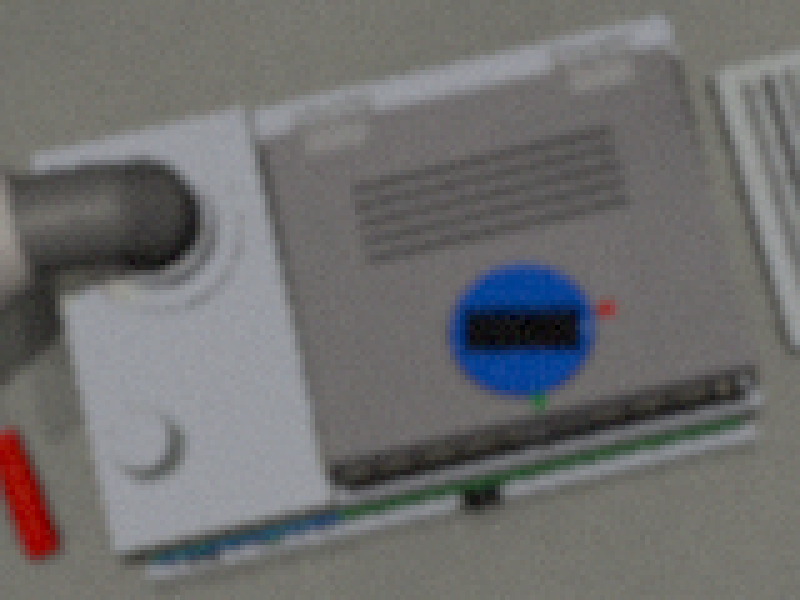

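View pics/sb.png

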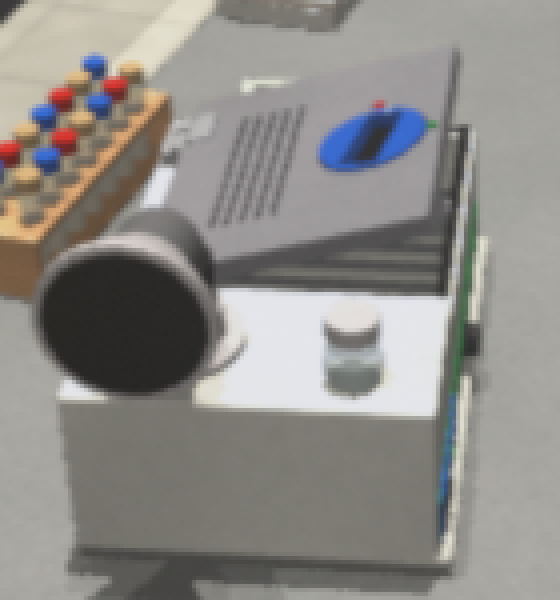

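The top crop shows the deck corners at crop px (115,552), (35,155), (240,108) and (330,500). The slot runs from (465,338) to (580,325), the red dot is at (605,310) and the green dot at (540,402). In the side crop the cover is ajar by about 0.4 rad.

```bash
cat > h.py <<'E'
import numpy as np
from bench import *
def ray(n,p):
    c=get_calibration(n);K=np.array(c['camera_matrix']);T=np.array(c['cam_to_world'])
    d=T[:3,:3]@np.linalg.solve(K,[p[0],p[1],1]);return T[:3,3],d/np.linalg.norm(d)
def plane(n,p,z):
    o,d=ray(n,p);return o+d*(z-o[2])/d[2]
def tri(p,q):
    a,u=ray('top',p);b,v=ray('side',q)
    s=np.linalg.lstsq(np.c_[u,-v],b-a,rcond=None)[0];P,Q=a+u*s[0],b+v*s[1];return (P+Q)/2,np.linalg.norm(P-Q)
E
python3 - <<'E'
from h import *
f=lambda u,v:(200+u/5,170+v/5)
g=lambda u,v:(230+u/4,185+v/4)
W=[];U=[]
for (p,u) in [((115,552),(-115,200)),((35,155),(135,200)),((240,108),(135,65)),((330,500),(-115,65))]:
    w=plane('top',f(*p),139);W.append(w[:2]);U.append(u);print(u,w.round())
W=np.array(W);U=np.array(U,float)
A=(U-U.mean(0));B=W-W.mean(0)
yaw=np.arctan2((A[:,0]*B[:,1]-A[:,1]*B[:,0]).sum(),(A*B).sum());c,s=np.cos(yaw),np.sin(yaw);R=np.array([[c,-s],[s,c]])
t=W.mean(0)-R@U.mean(0);print('yaw',yaw,'t',t,'res',(W-U@R.T-t).round(1).tolist())
for n,p,q in [('disc',(304,236),(323,220)),('discc',f(522,330),g(375,138)),('red',f(605,310),g(380,106)),('green',f(540,402),g(432,124)),('jarcap',f(140,440),g(353,316)),('deckFL',f(115,552),g(437,417)),('deckFR',f(330,500),g(448,295)),('edgeR',f(757,370),g(458,45)),('edgeL',f(335,470),g(428,220))]:
    P,e=tri(p,q);print(n,P.round(),e.round(1),'unit',(R.T@(P[:2]-t)).round())
for u in[(-55,-67.5),(-110,-67.5)]: print(u,R@np.array(u)+t)
E
```

```text
(-115, 200) [454. 237. 139.]
(135, 200) [695. 292. 139.]
(135, 65) [724. 168. 139.]
(-115, 65) [486. 109. 139.]
yaw 0.2365266679161441 t [611.13810603  70.38409752] res [[1.8, -1.4], [-0.9, -4.3], [-2.8, 3.1], [1.9, 2.5]]
disc [584.  -4. 184.] 2.5 unit [-44. -66.]
discc [583.  -6. 185.] 0.8 unit [-45. -67.]
red [596. -54. 185.] 1.9 unit [ -44. -117.]
green [540. -16. 199.] 3.2 unit [-89. -68.]
jarcap [518. 216. 187.] 2.3 unit [-57. 163.]
deckFL [455. 237. 135.] 0.5 unit [-113.  199.]
deckFR [487. 109. 139.] 3.0 unit [-111.   67.]
edgeR [ 560. -142.  199.] 3.7 unit [ -99. -194.]
edgeL [502. 102. 194.] 6.3 unit [-98.  56.]
(-55, -67.5) [573.4865315   -8.12455764]
(-110, -67.5) [520.01785612 -21.01256575]
```

The disc triangulates to z≈185 at a cover angle of about 0.28 rad. The unit yaw is 0.237 rad and its origin is (611,70). First I'll move above the cover, to the right of the disc.

Emit:
arm_command:
  steps: [-0.034, 0.024, 0, 0, -0.034, 0.024, 0, 0, -0.034, 0.024, 0, 0, -0.034, 0.024, 0, 0, -0.034, 0.024, 0, 0, -0.034, 0.024, 0, 0, -0.034, 0.024, 0, 0, -0.034, 0.024, 0, 0, -0.034, 0.024, 0, 0, -0.034, 0.024, 0, 0, -0.034, 0.024, 0, 0, -0.034, 0.024, 0, 0, -0.034, 0.024, 0, 0, -0.034, 0.024, 0, 0, -0.03, 0.023, 0, 0.078, 0, 0, 0, 0, 0, 0, 0, 0]
  grip: 0.03

```text
clock: 2.22
position: [563.1, -95.7, 230.8]
ee_rot: [-0.119, 0.993, 0.0, -0.001]
contact_force: [-0.6, -0.8, -0.2]
gripper_width: 30.0
grasp_force: 0.0
```

Emit:
arm_command:
  steps: [0, 0, 0.01, 0, 0, 0, 0.01, 0, 0, 0, 0.01, 0, 0, 0, 0.005, 0, 0, 0, 0.005, 0, 0, 0, 0.005, 0, 0, 0, 0.005, 0, 0, 0, 0.005, 0, 0, 0, 0.005, 0, 0, 0, 0.005, 0, 0, 0, 0.005, 0, 0, 0, 0.005, 0, 0, 0, 0.004, 0, 0, 0, 0.004, 0, 0, 0, 0, 0]

```text
clock: 4.1
position: [563.5, -95.6, 147.9]
ee_rot: [-0.119, 0.993, 0.0, -0.0]
contact_force: [-0.7, 0.6, -0.3]
gripper_width: 30.2
grasp_force: 0.0
```

Emit:
arm_command:
  steps: [0, 0, 0.002, 0, 0, 0, 0.002, 0, 0, 0, 0.002, 0, 0, 0, 0.002, 0]

```text
clock: 4.6
position: [563.5, -95.8, 140.8]
ee_rot: [-0.119, 0.993, -0.0, -0.0]
contact_force: [-2.0, 0.3, 5.6]
gripper_width: 30.2
grasp_force: 2.8
```

```bash
python3 - <<'E'
from h import *
import cv2
print(read_state()['contact_force'])
b=get_image('side')[185:335,230:370]
cv2.imwrite('pics/s2.png',cv2.resize(b,None,fx=4,fy=4,interpolation=3)[:,:,::-1])
E
```

```text
[-1.95911778  0.28473473  5.58137877]
```

View pics/s2.png

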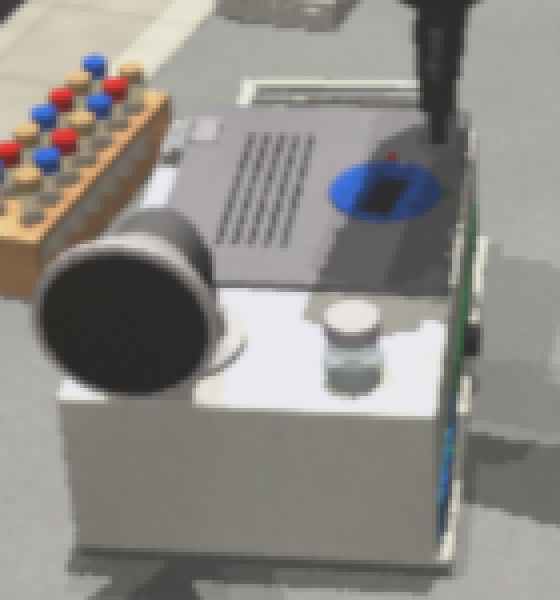

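The cover is nearly down, with the disc at side crop (387,192). I'll press a little more, then lift and move aside to look.

Emit:
arm_command:
  steps: [0, 0, 0.0015, 0, 0, 0, 0.0015, 0, 0, 0, 0, 0, 0, 0, 0, 0, 0, 0, 0, 0]

```text
clock: 5.28
position: [563.4, -95.8, 138.6]
ee_rot: [-0.119, 0.993, -0.0, 0.0]
contact_force: [-3.2, 0.9, 9.0]
gripper_width: 29.6
grasp_force: 4.1
```

Emit:
arm_command:
  steps: [0, 0, -0.02, 0, 0, 0, -0.03, 0, 0, 0, -0.03, 0, 0, -0.04, 0, 0, 0, -0.04, 0, 0, 0, -0.04, 0, 0, 0, -0.04, 0, 0, 0, -0.04, 0, 0, 0, 0, 0, 0, 0, 0, 0, 0]

```text
clock: 6.52
position: [610.5, -289.7, 216.5]
ee_rot: [-0.118, 0.993, 0.0, -0.0]
contact_force: [-0.5, 0.3, 0.3]
gripper_width: 30.2
grasp_force: 0.0
```

```bash
python3 - <<'E'
from h import *
import cv2
T=get_image('top')[:,:,::-1];S=get_image('side')[:,:,::-1]
a=cv2.resize(T[200:275,260:360],None,fx=8,fy=8,interpolation=3)
cv2.imwrite('pics/t3.png',a)
c={}
for n,im in(('top',T),('side',S)):
    x0,y0,x1,y1=(280,215,335,262) if n=='top' else (300,205,350,245)
    i=im.astype(int);m=((i[...,0]>i[...,2]+60)&(i[...,0]>i[...,1]+35))
    q=np.zeros_like(m);q[y0:y1,x0:x1]=m[y0:y1,x0:x1]
    p=np.argwhere(q)[:,::-1].astype(np.int32);h=cv2.convexHull(p);M=cv2.moments(h)
    c[n]=(M['m10']/M['m00'],M['m01']/M['m00']);print(n,c[n],len(p))
    if n=='top':
        # black slot inside hull
        mk=np.zeros(m.shape,np.uint8);cv2.fillConvexPoly(mk,h,1);g=(mk>0)&(i.max(2)<75)
        r=np.argwhere(g)[:,::-1].astype(np.float32);mu=r.mean(0);print('slot',mu,len(r))
        w,v=np.linalg.eigh(np.cov(r.T));d=v[:,1]*8
        A=plane('top',mu-d,129);B=plane('top',mu+d,129);e=(B-A)*np.sign(B[1]-A[1]);yw=np.arctan2(-e[0],e[1]);print('slot yaw',yw,'slot centre z129',plane('top',mu,129))
print(tri(c['top'],c['side']),plane('top',c['top'],142))
E
```

```text
top (304.5250384024577, 240.38678955453148) 341
slot [305.9516  240.54839] 186
slot yaw -0.0021024274533242007 slot centre z129 [576.46669224  -9.04332162 129.        ]
side (325.609410430839, 232.37981859410428) 225
(array([576.66642437,  -4.68708925, 141.83137061]), np.float64(2.8253600284980673)) [575.2725052   -5.07403739 142.        ]
```

View pics/t3.png

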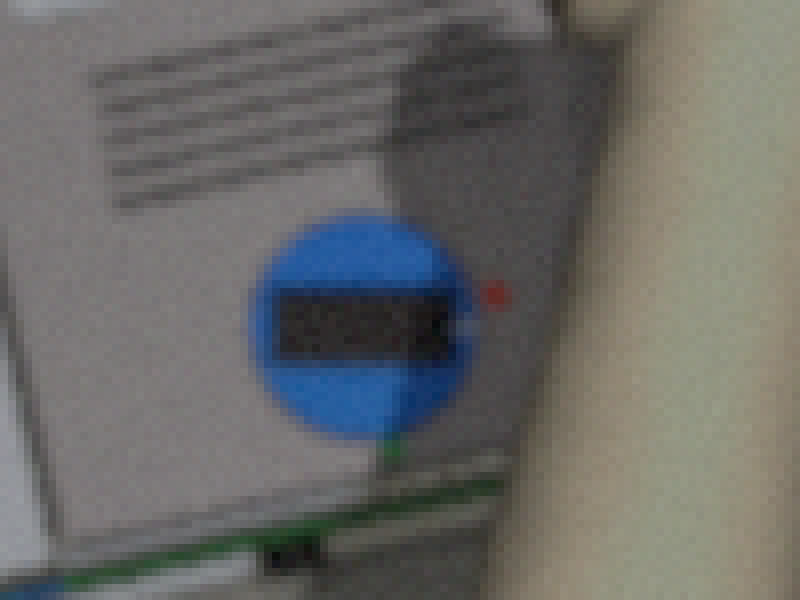

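The cover is shut and the slot lies at crop (275–452, 290–362), with its centre near full px (305.6,240.7). That gives about (574.5,−8) and a slot yaw of about 0. I'll align above it.

Emit:
arm_command:
  steps: [0, 0, 0, 0.118, 0, 0, 0, 0.118, 0.0045, 0.035, 0, 0, 0.0045, 0.035, 0, 0, 0.0045, 0.035, 0, 0, 0.0045, 0.035, 0, 0, 0.0045, 0.035, 0, 0, 0.0045, 0.035, 0, 0, 0.0045, 0.035, 0, 0, 0.0045, 0.037, 0, 0, 0, 0, 0.02, 0, 0, 0, 0.02, 0, 0, 0, 0.015, 0, 0, 0, 0, 0, 0, 0, 0, 0]

```text
clock: 8.5
position: [574.7, -8.0, 163.1]
ee_rot: [-0.001, 1.0, 0.0, 0.001]
contact_force: [-0.1, 0.6, 0.4]
gripper_width: 30.1
grasp_force: 0.0
```

Emit:
arm_command:
  steps: [0, 0, 0.006, 0, 0, 0, 0.006, 0, 0, 0, 0.004, 0, 0, 0, 0.004, 0, 0, 0, 0.003, 0, 0, 0, 0.002, 0, 0, 0, 0, 0]

```text
clock: 9.38
position: [574.2, -8.1, 137.2]
ee_rot: [-0.001, 1.0, -0.0, -0.0]
contact_force: [0.9, -0.0, -0.4]
gripper_width: 30.0
grasp_force: 0.0
```

Emit:
arm_command:
  steps: [0, 0, 0.002, 0, 0, 0, 0.0015, 0, 0, 0, 0, 0]

```text
clock: 9.75
position: [574.2, -8.1, 133.7]
ee_rot: [-0.001, 1.0, -0.0, -0.0]
contact_force: [0.0, -0.3, -0.1]
gripper_width: 29.7
grasp_force: 0.0
```

Emit:
arm_command:
  steps: [0, 0, 0, 0.08, 0, 0, 0, 0.08, 0, 0, 0, 0.08, 0, 0, 0, 0.08, 0, 0, 0, 0, 0, 0, 0, 0]

```text
clock: 10.5
position: [575.0, -8.0, 134.1]
ee_rot: [0.158, 0.987, 0.0, 0.001]
contact_force: [3.0, -0.6, -0.5]
gripper_width: 29.8
grasp_force: 1.4
```

```bash
python3 -c "
from h import *
s=read_state();print(s['contact_force'],s['wrist_torque'],s['joints'])"
```

```text
[ 3.00827824 -0.55207911 -0.52002035] [-0.13117746 -0.77573289  0.06234838] [ 2.67807429e-01  3.87457215e-01 -2.52425138e-01  4.10282518e-04
 -9.29075147e-01 -2.15568603e+00]
```

Joint 6 would hit its limit before the stop. I'll back out, turn the gripper by half a turn (same slot fit) and re-enter.

Emit:
arm_command:
  steps: [0, 0, 0, -0.06, 0, 0, 0, -0.06, 0, 0, -0.01, 0, 0, 0, -0.01, 0, 0, 0, -0.02, 0, 0, 0, 0, 0]

```text
clock: 11.25
position: [575.0, -7.9, 176.0]
ee_rot: [0.099, 0.995, 0.001, 0.002]
contact_force: [-0.5, -0.3, -0.2]
gripper_width: 30.0
grasp_force: 0.0
```

Emit:
arm_command:
  steps: [0, 0, 0, -0.175, 0, 0, 0, -0.175, 0, 0, 0, -0.175, 0, 0, 0, -0.175, 0, 0, 0, -0.175, 0, 0, 0, -0.175, 0, 0, 0, -0.175, 0, 0, 0, -0.175, 0, 0, 0, -0.175, 0, 0, 0, -0.175, 0, 0, 0, -0.175, 0, 0, 0, -0.175, 0, 0, 0, -0.175, 0, 0, 0, -0.175, 0, 0, 0, -0.175, 0, 0, 0, -0.175, 0, 0, 0, -0.175, 0, 0, 0, -0.166, 0, 0, 0, 0, 0, 0, 0, 0]

```text
clock: 13.75
position: [573.9, -8.1, 173.5]
ee_rot: [0.995, -0.1, -0.0, 0.0]
contact_force: [-0.3, 0.0, -0.3]
gripper_width: 30.1
grasp_force: 0.0
```

```bash
python3 -c "
from h import *
from scipy.spatial.transform import Rotation as R
s=read_state();print(s['position'],R.from_quat(s['ee_rot']).as_matrix().round(3),s['joints'][5],s['clock'])"
```

```text
[573.86902868  -8.13020819 173.49766608] [[ 0.98  -0.2   -0.001]
 [-0.2   -0.98  -0.   ]
 [-0.001  0.    -1.   ]] 1.1017166241433987 13.75
```

Emit:
arm_command:
  steps: [0.001, 0, 0.01, 0, 0, 0, 0.01, 0, 0, 0, 0.006, 0, 0, 0, 0.004, 0, 0, 0, 0.004, 0, 0, 0, 0.003, 0, 0, 0, 0.003, 0, 0, 0, 0, 0, 0, 0, 0, 0]

```text
clock: 14.88
position: [575.3, -8.3, 134.0]
ee_rot: [0.995, -0.099, 0.0, -0.0]
contact_force: [-0.9, 0.4, -0.1]
gripper_width: 30.1
grasp_force: 0.0
```

Emit:
arm_command:
  steps: [0, 0, 0, 0.08, 0, 0, 0, 0.08, 0, 0, 0, 0.08, 0, 0, 0, 0.08, 0, 0, 0, 0.08, 0, 0, 0, 0.08, 0, 0, 0.0005, 0.08, 0, 0, 0.0005, 0.08, 0, 0, 0.0005, 0.08, 0, 0, 0.0005, 0.08, 0, 0, 0, 0.08, 0, 0, 0, 0.08, 0, 0, 0, 0.08, 0, 0, 0, 0, 0, 0, 0, 0]

```text
clock: 16.75
position: [574.8, -7.6, 131.7]
ee_rot: [0.815, -0.58, -0.001, -0.0]
contact_force: [-1.4, 5.2, -0.4]
gripper_width: 29.8
grasp_force: 2.8
```

```bash
python3 -c "
from h import *
s=read_state();print(s['contact_force'],s['wrist_torque'],s['joints'][5])"
```

```text
[-1.42992891  5.21828876 -0.41856654] [1.48988413 0.6479368  0.17709094] 0.06604992694604038
```

Emit:
arm_command:
  steps: [0, 0, 0, 0.06, 0, 0, 0, 0.06, 0, 0, 0, 0.06, 0, 0, 0, 0.05, 0, 0, 0, 0.04, 0, 0, 0, 0, 0, 0, 0, 0, 0, 0, 0, 0]

```text
clock: 17.75
position: [574.4, -6.8, 131.1]
ee_rot: [0.729, -0.685, -0.001, -0.0]
contact_force: [-2.1, 8.7, -0.5]
gripper_width: 30.3
grasp_force: 4.1
```

```bash
python3 -c "
from h import *
s=read_state();print(s['contact_force'],s['wrist_torque'],s['joints'][5])"
```

```text
[-2.11098913  8.66236934 -0.47410209] [2.28764319 0.79281192 0.13616586] -0.20392309987231147
```

Emit:
arm_command:
  steps: [0, 0, 0, 0.04, 0, 0, 0, 0.04, 0, 0, 0, 0.04, 0, 0, 0, 0, 0, 0, 0, 0]

```text
clock: 18.38
position: [575.1, -6.3, 131.2]
ee_rot: [-0.688, 0.725, 0.001, 0.001]
contact_force: [-1.6, 9.6, -1.6]
gripper_width: 29.9
grasp_force: 32.9
```

```bash
python3 -c "
from h import *
s=read_state();print(s['contact_force'],s['wrist_torque'],s['joints'][5])"
```

```text
[-1.55860853  9.57699461 -1.55590565] [2.83514611 0.59570396 1.15814016] -0.3204162761213253
```

The torque jumped to 1.16 N m, so the fastener is at its stop. I'll ease back, lift out, move aside and look.

Emit:
arm_command:
  steps: [0, 0, 0, -0.06, 0, 0, 0, -0.06, 0, 0, 0, -0.05, 0, 0, -0.005, 0, 0, 0, -0.01, 0, 0, 0, -0.03, 0, 0, 0, -0.04, 0, -0.04, 0, 0, 0, -0.04, 0, 0, 0, -0.04, 0, 0, 0, -0.04, 0, 0, 0, -0.04, 0, 0, 0, 0, 0, 0, 0]

```text
clock: 20.0
position: [553.6, 192.4, 218.3]
ee_rot: [0.747, -0.665, 0.001, -0.001]
contact_force: [-0.3, 0.3, -0.2]
gripper_width: 29.9
grasp_force: 0.0
```

I moved left by mistake. There was no contact, and I'll retrace the same path and carry on to the right.

Emit:
arm_command:
  steps: [0.04, 0, 0, 0, 0.04, 0, 0, 0, 0.04, 0, 0, 0, 0.04, 0, 0, 0, 0.04, 0, 0, 0, 0.05, 0, 0, 0, 0.05, 0, 0, 0, 0.05, 0, 0, 0, 0.05, 0, 0, 0, 0.05, 0, 0, 0, 0, 0, 0, 0, 0, 0, 0, 0]

```text
clock: 21.5
position: [602.7, -257.7, 217.4]
ee_rot: [0.745, -0.667, 0.0, -0.0]
contact_force: [0.4, 0.6, 0.9]
gripper_width: 30.4
grasp_force: 0.0
```

```bash
python3 - <<'E'
from h import *
import cv2
s=read_state();print(s['position'],s['contact_force'],s['clock'])
T=get_image('top')[:,:,::-1];S=get_image('side')[:,:,::-1]
a=cv2.resize(T[170:300,200:360],(490,398),interpolation=3);b=cv2.resize(S[185:335,230:340],(292,398),interpolation=3)
cv2.imwrite('pics/e.png',np.hstack([a,b]))
E
```

```text
[ 602.70237132 -257.70496424  217.35962592] [0.3617588  0.57370084 0.86802408] 21.5
```

View pics/e.png

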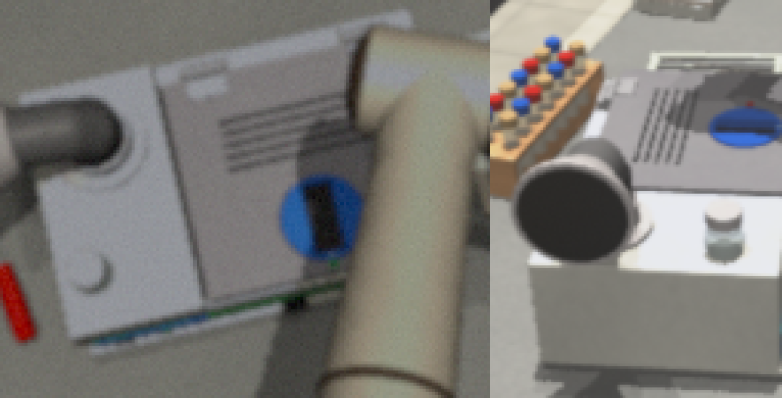

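The slot runs from (315,185) to (330,248), pointing at the green dot. That is about 0.23 rad off vertical, which matches the unit yaw, so cam is about 1.57. The cover is flush and the jar hasn't moved.

```bash
python3 -c "
from bench import *
print(job_done())"
```

```text
the job is handed in; nothing more can be done
None
```

I pushed the cover shut and turned the fastener clockwise to its stop. The final picture shows the slot at the green dot, the cover flush and the jar in place. The job is handed in at about 22 s of the 48 s allowed, but no verdict came back.

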